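Free the tool rest and hold its cam lever at full lift

TASK

Free the lathe tool rest on the blue stand: turn its black clamp knob a full quarter turn anticlockwise (seen from above), so that the yellow dog swings off the flange of the post. Then grip the red ball of the cam lever, swing the lever up to its highest lift, where it stands straight up, and finish there still holding the ball, so that I can check the rest's height. Do not force the lever against the dog, do not lift the rest itself, and leave the jar, the bowl and the tape roll where they are.

Things in the scene. Friction and masses are not known exactly. Their poses are not given: they have to be found in the camera images.
- rest_stand: Fixed blue cast stand, base plate 190 x 250 x 12 mm. Origin: centre of the plate's underside on the bench, directly below the post; x along the tool rest bar, y along the cam shaft (towards the red-ball lever), z up. The stand is turned about z (yaw up to 0.4 rad either way). A blue column (26 x 36 mm, 130 mm high) stands at x = +60 mm of the stand.
- clamp_knob (a joint): Angle of the clamp knob, rad, about the vertical. 0: the yellow dog points in the stand's +y, over the post's flange, and blocks the post (starts at 0 to 0.15). Grows anticlockwise seen from above; the dog is well clear after a quarter turn (1.57, pointing in the stand's -x); end stop at 1.65. Stiff by friction (0.06 N m), stays where left.
- knob_grip (a point): Centre of the black grip bar of the clamp knob, on the knob's vertical axis, 135 mm above the bench, at x = 0, y = -80 mm in the stand's frame. Bar 13 mm thick, 46 mm long, 30 mm high (its top 12 mm above this point), its length along the dog; this point's y axis points along the dog and turns with it.
- dog_tip (a point): Outer end of the yellow dog, a flat finger 66 mm long from the knob's axis, 16 mm wide, 8 mm thick, 111 mm above the bench; turns with the knob.
- cam_lever (a joint): Angle of the cam lever, rad. 0: level, pointing in the stand's -x (starts at 0 to 0.25). Grows as the ball rises; 1.571: straight up = highest lift; beyond it the rest sinks again; end stop 2.3. First 0.3 rad free play, then 2 to 5 N at the ball raises it; let go, its spring turns it back to about 0.26, even from the top. With the dog over the flange it jams from about 0.4 (do not force it).
- cam_axis (a point): Point on the lever's level axis (which runs along the stand's y) in the plane in which the ball swings; 55 mm above the bench, at x = 0, y = +110 mm in the stand's frame.
- lever_ball: Red ball, diameter 32 mm, at the end of the cam lever's 12 mm steel rod, on which it swivels freely about the level axis; origin at the ball's centre, 115 mm from point cam_axis. It swings in the upright plane of the stand's x and z axes.
- tool_rest: Steel tool rest: round post (20 mm) with a 52 mm flange at its foot and a dark bar 110 x 24 x 18 mm on top, long axis along the stand's x, bar top 150 mm above the bench when down. Origin: centre of the flange's underside, 93.5 mm above the bench when down, 109 mm at the highest lift, directly above the stand's origin. Slides up and down only; its weight (0.4 kg) takes it down with the cam.
- wax_jar: Amber jar with a steel cap, diameter 64 mm, 85 mm high, loose on the bench beside the lever side; origin under its centre. Leave alone.
- turned_bowl: Dark wooden bowl, diameter 110 mm, 50 mm high, loose on the bench beside the knob side; origin under its centre. Leave alone.
- tape_roll: Blue tape roll lying flat, diameter 90 mm, 24 mm high, loose on the bench on the robot side of the stand; origin under its centre. Leave alone.

How it is judged:
By the outcome, as a careful person would: the job done as asked, in the order asked, and still so for the second after the job is handed in, while the arm keeps its last pose, push and grip.
It also fails if it takes over 48 s, if anything falls off the work surface, if the arm or the gripper's body presses on something with over 40 N, if the wrist force passes 120 N, or if a joint passes its speed limit or range.

ROBOT

A 6-joint arm with a two-finger parallel gripper is mounted at the origin on the work surface. World frame = base frame: x ahead of the robot, y to its left, z up, the work surface at z = 0. Lengths are in m, angles in rad, forces in N, time in s.
With the tool pointing down it reaches from about 0.375 to 0.975 m from the base axis. Payload 3.8 kg.
Tool frame: the origin (TCP) lies midway between the tips of the shut fingers; the grasp point (between the pads) lies 19 mm behind it; z points along the fingers, y is the line along which they close (so a half turn about z gives the same grasp; the last joint's range is limited). The gripper opens to 85 mm and grips with 20 to 120 N. Pads are 22 mm wide; open, the fingers measure 114 mm over their backs; the gripper's body (76 mm by 85 mm) begins 54 mm behind the grasp point. The pads swing forward as they close: fully open they stand 13 mm farther back than shut.
Start: joints at [1.215, 0.264, 1.604, -0, 1.274, -0.037], TCP at [0.212, 0.641, 0.231] pointing down, gripper open.
Joint ranges: [-2.63, 2.63], [-0.94, 2.18], [0.31, 2.57], [-1.31, 4.45], [0, 2.66], [-2.55, 2.55]. Speed limits (rad/s): [2.57, 2.57, 3.14, 3.14, 3.14, 3.14].

INTERFACE

Orientations are given as a rotation vector (axis times angle).
In Python, from workcell import bot gives the robot as it stands.
- The arm moves only by the tool jog_arm, never from a script. Its argument "motion" is a list of rows, each a list of 5 numbers: the opening, from -1 (shut) to 1 (fully open), then the shift along the tool's x, y, z in mm, then the turn about the tool's z in degrees. In form: [[claw, x, y, z, twist], ...]. A call has 1 to 10 rows; each row shifts and turns the commanded pose from where the row before left it, along the tool's axes as they then stand; what a row does not reach is not made up. A row lasts 1/12 s, in which the tool goes at most 41.7 mm and 7.16 degrees, less where a joint would pass 70% of its speed; a pose out of reach is approached as far as the arm can. A call with a gripper value outside its range is refused whole. The fingers move at their own pace and stop on an object; "force" is the grip in N (left out, the last holds). Time passes only in rows, so rows that do not move let the fingers close. It gives the time, the measured TCP pose, the force, the opening and the grip force at its end, in the units of the state.
- bot.read_state(): the state, without advancing time (a new reading comes with each control period).
- bot.read_camera(name): name is "scene" or "side" or "wrist"; returns (picture, depth): 480x640x3 uint8, red, green, blue; 480x640 float32, m along the optical axis (not along the pixel's ray), 0 where there is no reading.
- bot.get_calibration(name): a dict with "vfov" (degrees; the focal length in pixels is half the picture's height over the tangent of half this angle, whatever the lens; pixels are square), "cx", "cy" (the principal point, pixels), "rvec" (rotation vector, rad) and "tvec" (3), from world to camera coordinates, as OpenCV has them; the wrist camera has in their place "tool_from_camera" (4x4, takes a point from camera to tool coordinates, whose origin is the TCP and whose axes are the flange's). Camera axes: x right, y down, z forward; pixel columns grow to the right and rows downward; lengths in m; the calibration is good to about 2 mm. A picture is of the moment at which its call begins: read the wrist's pose just before it. get_calibration takes no time and is no camera call.
- bot.finish_job(): hands the job in; it is judged then, once.
The state is a dict: "time": time; "q": joint angles; "joint_vel": joint speeds; "joint_torque": joint torques, N m; "tool_pos": TCP position; "tcp_rot": TCP orientation; "wrist_force": force on the tool from outside, world axes, zero at the start; "torque": the same for the moment, N m; "width": opening from 0.0 (shut) to 1.0 (fully open); "grip_force": force on a finger pad.
Only numpy, scipy, OpenCV 4.12 (cv2) and the standard library are available. Lean on these libraries where they do the work, as an engineer would, in place of code of your own. Each camera call takes 0.05 s, during which the arm holds its last target. There are 200 camera calls.

## Working session

There is one attempt and no reset: what is moved stays moved. The work goes in short steps, Python scripts to look and compute and a tool call to move; the robot and the scene stay as the last step left them, time stands still between calls to the robot, and variables do not carry over. Pictures are saved under pics/ and viewed, at most 10 in all, crops included, and the job is handed in when it is done.

Besides the shell and the picture viewer there is one more tool, called by a JSON object that holds its "method" and its "body". jog_arm: Moves the arm, as the interface text tells. Its arguments: {"type":"object","properties":{"motion":{"type":"array"},"force":{"type":"number"}},"required":["motion"]}

```bash
mkdir -p pics; ls; cat > h.py <<'E'
import numpy as np, cv2
from scipy.spatial.transform import Rotation as R
from workcell import bot
def cam(name):
    s=bot.read_state(); p,d=bot.read_camera(name); c=bot.get_calibration(name)
    f=240/np.tan(np.radians(c['vfov'])/2)
    if 'rvec' in c:
        M=R.from_rotvec(np.ravel(c['rvec'])).as_matrix(); Rw=M.T; o=-M.T@np.ravel(c['tvec'])
    else:
        T=np.array(c['tool_from_camera']); Rt=R.from_rotvec(s['tcp_rot']).as_matrix()
        Rw=Rt@T[:3,:3]; o=Rt@T[:3,3]+s['tool_pos']
    v,u=np.mgrid[0:480,0:640]
    ray=np.stack([(u-c['cx'])/f,(v-c['cy'])/f,np.ones_like(d)],-1)@Rw.T
    P=o+ray*d[...,None]; P[d==0]=np.nan
    return p,d,P,o,ray
def save(p,n): cv2.imwrite('pics/'+n,p[...,::-1])
E
python3 - <<'E'
from h import *
a=cam('scene');b=cam('side')
save(a[0],'scene.png');save(b[0],'side.png')
np.savez('s.npz',ap=a[0],aP=a[2],ao=a[3],ar=a[4],bp=b[0],bP=b[2],bo=b[3],br=b[4])
print(bot.read_state())
for n in('scene','side','wrist'):print(bot.get_calibration(n))
E
```

```text
pics
{'time': 0.1, 'q': array([ 1.21514377e+00,  2.64675561e-01,  1.60526511e+00,  3.49457309e-05,
        1.27371875e+00, -3.69185829e-02]), 'joint_vel': array([-0.00233477, -0.00034013, -0.0013209 ,  0.00013768,  0.00076632,
       -0.00142193]), 'joint_torque': array([-3.49401271e-04, -5.16701353e+01, -3.68590665e+01, -1.35781047e-04,
        6.17129277e-03, -1.03046335e-05]), 'tool_pos': array([0.21128705, 0.64036425, 0.23007312]), 'tcp_rot': array([-0.49849603, -3.10134773,  0.00317345]), 'wrist_force': array([0.23429835, 0.48757789, 0.43630996]), 'torque': array([-0.02627328,  0.0054168 ,  0.00142944]), 'grip_force': 0.0, 'width': 0.9996295279817929}
{'vfov': 47.24870152993082, 'cx': 314.9804445571871, 'cy': 235.4610194613467, 'rvec': array([ 2.16332968,  1.30187923, -0.44470692]), 'tvec': array([-0.29170427, -0.29844778,  1.42883512])}
{'vfov': 56.91424178056049, 'cx': 314.1250410955665, 'cy': 236.24398770157427, 'rvec': array([ 2.04849732, -0.80224227,  0.42932051]), 'tvec': array([-0.39983722,  0.34587431,  0.58455554])}
{'vfov': 66.61355986165067, 'cx': 318.82513116412633, 'cy': 244.2275625486024, 'tool_from_camera': array([[ 5.58816112e-04, -9.62642315e-01, -2.70775667e-01,
         6.80404370e-02],
       [ 9.99999681e-01,  6.92249909e-04, -3.97277649e-04,
        -6.64611419e-06],
       [ 5.69880707e-04, -2.70775359e-01,  9.62642395e-01,
        -1.42171353e-01],
       [ 0.00000000e+00,  0.00000000e+00,  0.00000000e+00,
         1.00000000e+00]])}
```

View pics/scene.png

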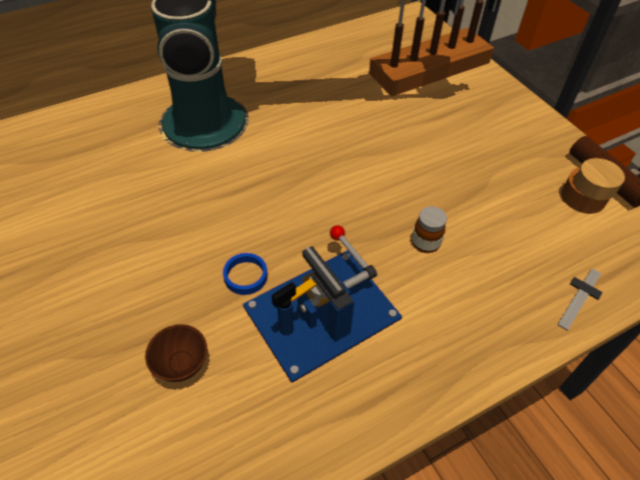

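View pics/side.png

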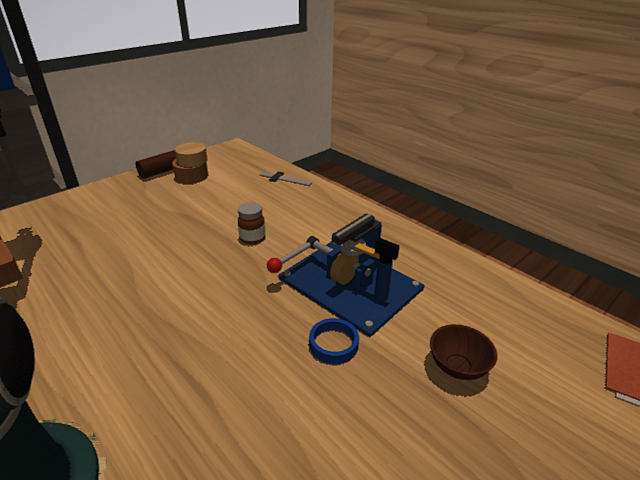

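The scene view shows the stand at about (325,310), the red ball at (337,232), the knob at (285,294) with the yellow dog at (302,288), the jar at (430,230), the tape at (245,273) and the bowl at (177,353). The side view shows the ball at (274,265), the knob at (388,250) and the dog at (366,248).

```bash
cat > m.py <<'E'
from h import *
z=np.load('s.npz')
for k in 'ab':
    p,P,o,ray=[z[k+x] for x in ('p','P','o','r')]
    hsv=cv2.cvtColor(p,cv2.COLOR_RGB2HSV)
    def proj(m,h):  # mask pixels onto plane z=h
        r=ray[m]; return (o+r*((h-o[2])/r[:,2])[:,None])
    H,S,V=[hsv[...,i] for i in range(3)]
    red=((H<4)|(H>176))&(S>200)&(V>120)
    yel=(H>18)&(H<30)&(S>215)&(V>120)
    for n,m in(('red',red),('yel',yel)):
        n_,lab,st,ce=cv2.connectedComponentsWithStats(m.astype(np.uint8))
        for i in np.argsort(-st[1:,4])[:3]+1:
            mm=lab==i; print(k,n,st[i],ce[i].round(1),np.nanmedian(P[mm],0).round(3))
    blue=((H>100)&(H<125)&(S>150)&(V>40)).astype(np.uint8)
    n_,lab,st,ce=cv2.connectedComponentsWithStats(blue)
    for i in np.argsort(-st[1:,4])[:2]+1:
        mm=lab==i; Q=P[mm]
        pl=Q[np.abs(Q[:,2]-.012)<.006][:,:2].astype(np.float32)
        if len(pl)>50: print(k,'blue',ce[i].round(),len(pl),cv2.minAreaRect(pl))
E
python3 m.py
```

```text
a red [331 226  13  12 115] [336.8 231.5] [0.533 0.096 0.068]
a yel [291 279  25  21 193] [303.8 287.7] [ 0.648 -0.038  0.115]
a blue [319. 326.] 5949 ((0.6501453518867493, -0.0024816691875457764), (0.18751177191734314, 0.24733403325080872), 3.9955458641052246)
a blue [245. 273.] 215 ((0.5049190521240234, -0.1022338718175888), (0.08540957421064377, 0.07875052094459534), 1.2212201356887817)
b red [269 258  11   9  77] [273.9 261.7] [0.522 0.094 0.068]
b blue [349. 307.] 3780 ((0.5929465293884277, -0.018474966287612915), (0.29211241006851196, 0.235451802611351), 6.021081924438477)
```

{"method": "jog_arm", "body": {"motion": [[1,-30,-25,0,0],[1,-30,-25,0,0],[1,-30,-25,0,0],[1,-30,-25,0,0],[1,-30,-25,0,0],[1,-30,-25,0,0],[1,-30,-25,0,0],[1,-30,-25,0,0],[1,-30,-25,0,0],[1,-30,-25,0,0]], "force": 60}}

```text
time: 0.93
tool_pos: [0.4184, 0.3076, 0.2309]
tcp_rot: [-0.498, -3.101, 0.001]
wrist_force: [0.1, 0.7, 0.0]
width: 0.998
grip_force: 0.0
```

{"method": "jog_arm", "body": {"motion": [[1,-30,-25,0,0],[1,-30,-25,0,0],[1,-30,-25,0,0],[1,-30,-25,0,0],[1,-30,-25,0,0],[1,-30,-25,0,0],[1,-30,-25,0,0],[1,-30,-25,0,0],[1,-30,-25,0,0],[1,-30,-25,0,0]]}}

```text
time: 1.77
tool_pos: [0.625, -0.0237, 0.2307]
tcp_rot: [-0.499, -3.101, -0.0]
wrist_force: [1.3, 0.7, 0.1]
width: 0.998
grip_force: 0.0
```

{"method": "jog_arm", "body": {"motion": [[1,0,0,0,7],[1,0,0,0,7],[1,0,0,0,7],[1,0,0,0,7],[1,0,0,0,7],[1,0,0,0,7],[1,0,0,0,7],[1,0,0,0,7],[1,0,0,0,6],[1,0,0,0,0]]}}

```text
time: 2.6
tool_pos: [0.6242, -0.0219, 0.2306]
tcp_rot: [-2.027, -2.399, 0.001]
wrist_force: [0.4, -0.0, -0.2]
width: 0.997
grip_force: 0.0
```

```bash
python3 - <<'E'
from h import *
p,d,P,o,ray=cam('wrist'); save(p,'w1.png'); np.savez('w.npz',p=p,P=P,o=o,r=ray)
s=bot.read_state();print(s['time'],s['q'],s['tool_pos'],s['tcp_rot'],R.from_rotvec(s['tcp_rot']).as_matrix().round(3))
E
```

```text
2.65 [-7.48526712e-02  1.70769307e-01  1.71729536e+00  4.94334223e-07
  1.25460797e+00 -2.46924357e-01] [ 0.62425331 -0.02184441  0.23068392] [-2.02177283e+00 -2.40344174e+00  9.91025173e-04] [[-0.171  0.985 -0.001]
 [ 0.985  0.171  0.   ]
 [ 0.    -0.001 -1.   ]]
```

View pics/w1.png

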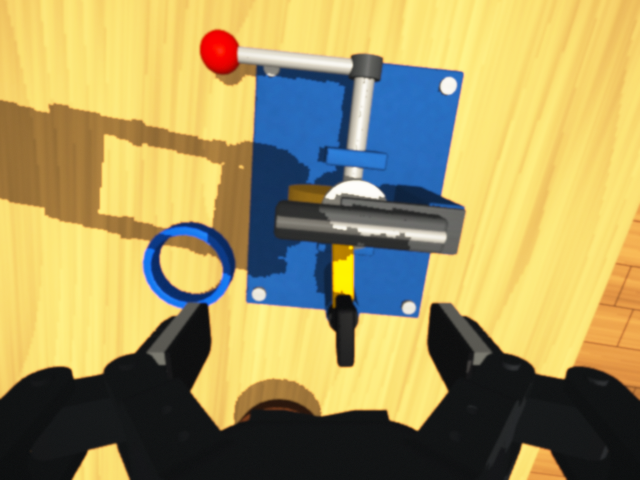

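The wrist view shows the knob bar from (345,295) to (345,365), the dog up to (343,245), and the red ball at (219,51). I'll measure these from the depth.

```bash
python3 - <<'E'
from h import *
z=np.load('w.npz');p,P=z['p'],z['P']
hsv=cv2.cvtColor(p,cv2.COLOR_RGB2HSV);H,S,V=[hsv[...,i] for i in range(3)]
vv,uu=np.mgrid[0:480,0:640]
roi=(uu>310)&(uu<380)&(vv>285)&(vv<375)
k=P[roi&(P[...,2]>.141)&(P[...,2]<.153)]
print('knob',len(k),np.median(k,0),cv2.minAreaRect(k[:,:2].astype(np.float32)))
y=P[(H>18)&(H<32)&(S>215)&(V>150)&(abs(P[...,2]-.115)<.01)]
print('dog',len(y),np.median(y,0),cv2.minAreaRect(y[:,:2].astype(np.float32)))
m=((H<4)|(H>176))&(S>200)&(V>110)&(vv<120); b=P[m]; b=b[~np.isnan(b[:,0])]
A=np.c_[2*b,np.ones(len(b))];c=np.linalg.lstsq(A,(b**2).sum(1),rcond=None)[0];print('ball',len(b),c[:3],np.sqrt(c[3]+c[:3]@c[:3]))
bl=P[(H>100)&(H<125)&(S>150)&(V>40)&(abs(P[...,2]-.012)<.005)&(uu>240)]
print('plate',cv2.minAreaRect(bl[:,:2].astype(np.float32)))
bar=P[(abs(P[...,2]-.15)<.006)&(vv<270)];print('bar',np.median(bar,0),cv2.minAreaRect(bar[:,:2].astype(np.float32)))
E
```

```text
knob 1126 [ 0.65284757 -0.08017873  0.14624167] ((0.6533641219139099, -0.08189158141613007), (0.013029960915446281, 0.045651037245988846), 10.981159210205078)
dog 995 [ 0.64591572 -0.04311181  0.11456505] ((0.6461451053619385, -0.04430330544710159), (0.015330449678003788, 0.04248543456196785), 10.427474021911621)
ball 1224 [0.52544804 0.09858655 0.05733676] 0.01498056029352386
plate ((0.6476937532424927, -0.0019087046384811401), (0.18597280979156494, 0.24548088014125824), 4.162789821624756)
bar [ 0.64673509 -0.00115287  0.14965697] ((0.6478027701377869, -0.0026196781545877457), (0.10990370064973831, 0.024423884227871895), 4.01168966293335)
```

{"method": "jog_arm", "body": {"motion": [[1,-21,6,0,0],[1,-21,6,0,0],[1,-22,6.5,0,-1],[1,0,0,25,0],[1,0,0,25,0],[1,0,0,25,0],[1,0,0,20,0],[1,0,0,14,0],[1,0,0,0,0],[1,0,0,0,0]]}}

```text
time: 3.48
tool_pos: [0.6531, -0.0817, 0.1214]
tcp_rot: [-2.001, -2.419, 0.002]
wrist_force: [0.2, -0.3, -0.2]
width: 0.999
grip_force: 0.0
```

{"method": "jog_arm", "body": {"motion": [[-1,0,0,0,0],[-1,0,0,0,0],[-1,0,0,0,0],[-1,0,0,0,0],[-1,0,0,0,0],[-1,0,0,0,0],[-1,0,0,0,0],[-1,0,0,0,0],[-1,0,0,0,0],[-1,0,0,0,0]], "force": 50}}

```text
time: 4.32
tool_pos: [0.6533, -0.082, 0.1231]
tcp_rot: [-2.004, -2.419, 0.001]
wrist_force: [-3.5, -0.2, 5.6]
width: 0.141
grip_force: 50.6
```

{"method": "jog_arm", "body": {"motion": [[-1,0,0,-1,0],[-1,0,0,0,-6],[-1,0,0,0,-6],[-1,0,0,0,-6],[-1,0,0,0,-6],[-1,0,0,0,-6],[-1,0,0,0,-6],[-1,0,0,0,-6],[-1,0,0,0,0]]}}

```text
time: 5.07
tool_pos: [0.6533, -0.0819, 0.1231]
tcp_rot: [-1.0, -2.978, 0.0]
wrist_force: [-1.8, -0.5, 2.1]
width: 0.14
grip_force: 50.1
```

{"method": "jog_arm", "body": {"motion": [[-1,0,0,0,-6],[-1,0,0,0,-6],[-1,0,0,0,-6],[-1,0,0,0,-6],[-1,0,0,0,-6],[-1,0,0,0,-6],[-1,0,0,0,-6],[-1,0,0,0,-1],[-1,0,0,0,0],[-1,0,0,0,0]]}}

```text
time: 5.9
tool_pos: [0.6533, -0.0819, 0.1231]
tcp_rot: [0.152, -3.137, 0.0]
wrist_force: [-3.5, -0.5, 2.1]
width: 0.141
grip_force: 50.1
```

```bash
python3 - <<'E'
from h import *
s=bot.read_state();M=R.from_rotvec(s['tcp_rot']).as_matrix()
print(s['time'],s['q'],s['torque'],np.degrees(np.arctan2(M[1,1],M[0,1])))
E
```

```text
5.9 [-1.62431056e-01  3.16238196e-01  1.74427993e+00 -2.51988237e-04
  1.08195424e+00 -1.82966369e+00] [-0.11328835  0.61238998  0.01411468] 95.53217862247494
```

{"method": "jog_arm", "body": {"motion": [[0,0,0,0,0],[0,0,0,0,0],[0,0,0,0,0],[0,0,0,0,0],[0,0,0,-20,0],[0,0,0,-35,0],[0,0,0,-35,0],[0,0,0,-35,0],[0,0,0,0,0],[0,0,0,0,0]]}}

```text
time: 6.73
tool_pos: [0.6561, -0.0821, 0.2527]
tcp_rot: [-0.156, 3.13, -0.003]
wrist_force: [-0.8, -0.0, 0.2]
width: 0.497
grip_force: 0.0
```

```bash
python3 - <<'E'
from h import *
p,d,P,o,ray=cam('wrist'); save(p,'w2.png')
hsv=cv2.cvtColor(p,cv2.COLOR_RGB2HSV);H,S,V=[hsv[...,i] for i in range(3)]
y=P[(H>18)&(H<32)&(S>215)&(V>100)&(abs(P[...,2]-.115)<.008)]
if len(y)>20: print('dog',len(y),np.median(y,0),cv2.minAreaRect(y[:,:2].astype(np.float32)))
p,d,P,o,ray=cam('scene'); save(p[200:380,180:480].repeat(2,0).repeat(2,1),'s2.png')
E
```

```text
dog 1127 [ 0.61016988 -0.08646759  0.1146084 ] ((0.6128890514373779, -0.086135134100914), (0.04798094555735588, 0.013990254141390324), 5.725503444671631)
```

View pics/w2.png

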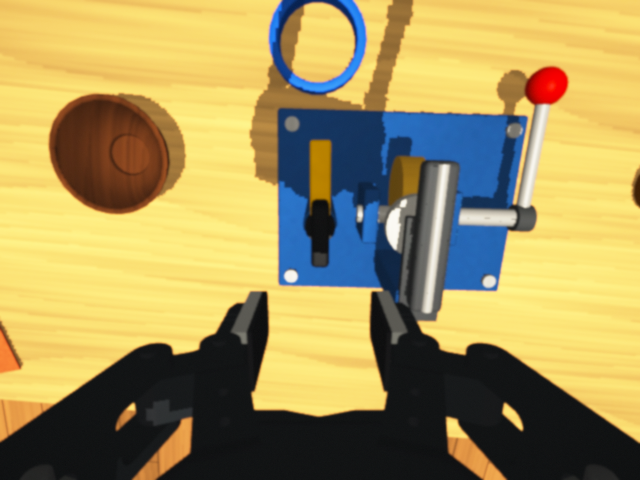

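The picture shows the dog at (320,170) pointing along the stand's -x, clear of the flange. The ball is at (546,85), and the jar is only just visible at the right edge, around (636,185).

{"method": "jog_arm", "body": {"motion": [[0.6,19,32,0,0],[0.6,19,32,0,0],[0.6,19,32,0,0],[0.6,19,32,0,0],[0.6,19,32,0,0],[0.6,18,33,0,1.5],[0.6,0,0,30,0],[0.6,0,0,0,0],[0.6,0,0,0,0]]}}

```text
time: 7.58
tool_pos: [0.5193, 0.0988, 0.2149]
tcp_rot: [0.118, -3.132, 0.002]
wrist_force: [-0.2, 0.1, 0.7]
width: 0.796
grip_force: 0.0
```

```bash
python3 - <<'E'
from h import *
p,d,P,o,ray=cam('wrist'); save(p,'w3.png')
hsv=cv2.cvtColor(p,cv2.COLOR_RGB2HSV);H,S,V=[hsv[...,i] for i in range(3)]
m=((H<4)|(H>176))&(S>200)&(V>110); b=P[m]; b=b[~np.isnan(b[:,0])]
A=np.c_[2*b,np.ones(len(b))];c=np.linalg.lstsq(A,(b**2).sum(1),rcond=None)[0];print('ball',len(b),c[:3],np.sqrt(c[3]+c[:3]@c[:3]),b[:,:].min(0),b.max(0))
s=bot.read_state();M=R.from_rotvec(s['tcp_rot']).as_matrix()
print(s['time'],s['tool_pos'],np.degrees(np.arctan2(M[1,1],M[0,1])),s['q'])
z=np.load('s.npz');P=z['aP'];vv,uu=np.mgrid[0:480,0:640]
j=P[(uu>405)&(uu<450)&(vv>205)&(vv<250)&(P[...,2]>.02)];print('jar',j.min(0),j.max(0))
E
```

```text
ball 921 [0.52542542 0.09882171 0.05670135] 0.015320142369880786 [0.51000835 0.08537812 0.05870968] [0.53720206 0.11223883 0.07314742]
7.6333 [0.52087197 0.09842377 0.21655648] 94.2350888605914 [ 1.40028388e-01  2.04372536e-03  1.92644426e+00 -4.24119951e-04
  1.21715760e+00 -1.50453516e+00]
jar [0.56953835 0.24826395 0.02018774] [0.63197565 0.30785376 0.0906862 ]
```

View pics/w3.png

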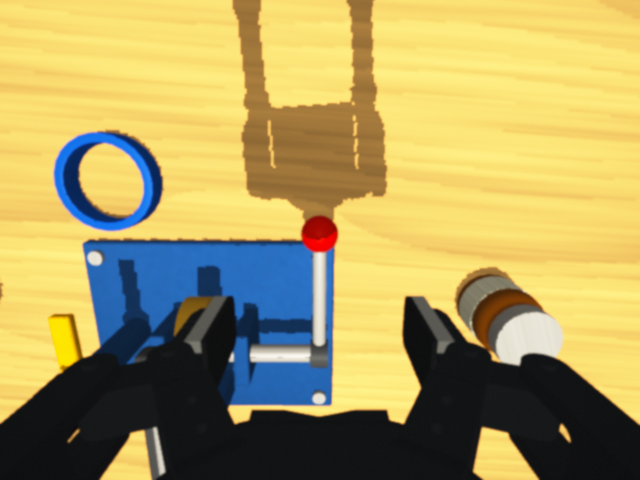

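The view shows the ball centred at (319,234) between the fingers, with the jar at (510,320) well clear. The ball measures (0.5254, 0.099, 0.057), which fits a lever angle near 0.02.

{"method": "jog_arm", "body": {"motion": [[0.3,-4.5,0.5,0,0],[0.3,0,0,36,0],[0.3,0,0,36,0],[0.3,0,0,36,0],[0.3,0,0,36,0],[0.3,0,0,25,0],[0.3,0,0,12,0],[0.3,0,0,0,0],[0.3,0,0,0,0]]}}

```text
time: 8.38
tool_pos: [0.5277, 0.0993, 0.0379]
tcp_rot: [-0.114, 3.139, 0.0]
wrist_force: [0.5, -0.2, -0.5]
width: 0.651
grip_force: 0.0
```

{"method": "jog_arm", "body": {"motion": [[-1,0,0,0,0],[-1,0,0,0,0],[-1,0,0,0,0],[-1,0,0,0,0],[-1,0,0,0,0],[-1,0,0,0,0],[-1,0,0,0,0],[-1,0,0,0,0]], "force": 40}}

```text
time: 9.05
tool_pos: [0.5289, 0.0997, 0.0387]
tcp_rot: [-0.116, 3.134, -0.0]
wrist_force: [4.8, -3.3, 2.1]
width: 0.346
grip_force: 39.4
```

{"method": "jog_arm", "body": {"motion": [[-1,-1.7,0,-17.7,0],[-1,-4.5,0,-17.2,0],[-1,-7,0,-16.4,0],[-1,0,0,0,0],[-1,-9.5,0,-15.1,0],[-1,0,0,0,0]], "force": 50}}

```text
time: 9.55
tool_pos: [0.5497, 0.1012, 0.1048]
tcp_rot: [-0.116, 3.139, -0.001]
wrist_force: [-1.4, -3.1, 0.4]
width: 0.346
grip_force: 50.9
```

{"method": "jog_arm", "body": {"motion": [[-1,-11.7,0,-13.4,0],[-1,-13.6,0,-11.4,0],[-1,0,0,0,0],[-1,-15.2,0,-9.2,0],[-1,-16.5,0,-6.7,0],[-1,0,0,0,0],[-1,-17.3,0,-4.1,0],[-1,-17.8,0,-1.4,0],[-1,0,0,0,0],[-1,0,0,0,0]]}}

```text
time: 10.38
tool_pos: [0.643, 0.1081, 0.1533]
tcp_rot: [-0.116, 3.135, -0.0]
wrist_force: [-1.8, -2.4, 16.0]
width: 0.34
grip_force: 52.1
```

```bash
python3 - <<'E'
from h import *
s=bot.read_state();print(s['time'],s['tool_pos'],s['wrist_force'])
for n in('scene','side'):
    p,d,P,o,ray=cam(n)
    hsv=cv2.cvtColor(p,cv2.COLOR_RGB2HSV);H,S,V=[hsv[...,i] for i in range(3)]
    m=((H<4)|(H>176))&(S>200)&(V>90); q=P[m&(abs(P[...,0]-.64)<.05)&(abs(P[...,1]-.1)<.05)]; print(n,len(q),np.median(q,0) if len(q) else 0)
    r=P[(abs(P[...,0]-.648)<.05)&(abs(P[...,1]+.001)<.01)&(P[...,2]>.13)&(P[...,2]<.19)]; print('bar',len(r),np.median(r,0) if len(r) else 0,np.percentile(r[:,2],[10,50,90]) if len(r) else 0)
    c=p[180:340,220:460] ; save(cv2.resize(c,None,fx=3,fy=3),f'{n}_end.png')
E
```

```text
10.3833 [0.64302131 0.10814399 0.15326008] [-1.80169556 -2.40846022 16.04279434]
scene 82 [0.65125946 0.10830722 0.17980483]
bar 624 [ 0.65774334 -0.00349194  0.16577063] [0.13239097 0.16577063 0.16814922]
side 8 [0.63030513 0.09844223 0.1779195 ]
bar 282 [ 0.65069107 -0.00453662  0.16479226] [0.1385415  0.16479226 0.1670105 ]
```

View pics/side_end.png

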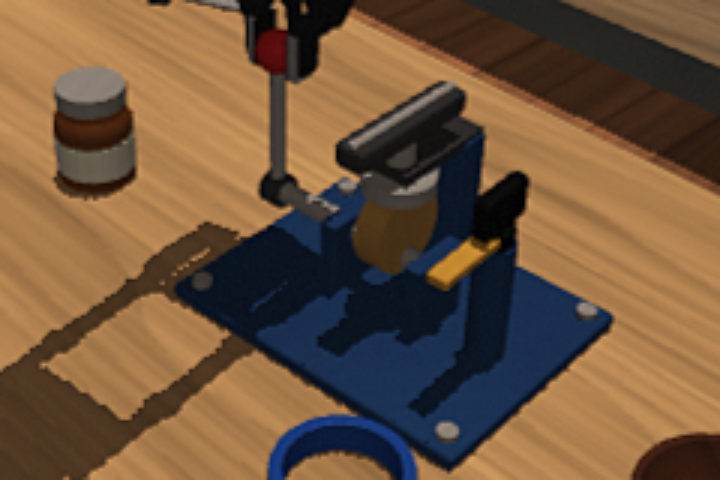

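The side view shows the lever standing upright, with the ball at (277,52) above the hub at (278,187). The dog is clear and the rest is up, with the bar top at about 0.1655 m. I'll relax the 16 N vertical load and check that the rod is plumb.

{"method": "jog_arm", "body": {"motion": [[-1,0,0,-2,0],[-1,0,0,0,0],[-1,0,0,0,0],[-1,0,0,0,0]]}}

```text
time: 10.82
tool_pos: [0.6407, 0.1079, 0.1533]
tcp_rot: [-0.116, 3.139, -0.001]
wrist_force: [-3.0, -3.6, 11.1]
width: 0.345
grip_force: 51.7
```

```bash
python3 - <<'E'
from h import *
ax=np.array([.6399,.1074]);c,s_=np.cos(.0707),np.sin(.0707)
for n in('scene','side'):
    p,d,P,o,ray=cam(n)
    X=(P[...,:2]-ax)@np.array([[c,-s_],[s_,c]])
    m=(abs(X[...,0])<.02)&(abs(X[...,1])<.015)&(P[...,2]>.07)&(P[...,2]<.15)
    x=X[m][:,0];zz=P[m][:,2]; print(n,m.sum())
    for lo in np.arange(.07,.15,.01):
        k=(zz>=lo)&(zz<lo+.01)
        if k.sum(): print(round(lo,2),k.sum(),np.median(x[k]).round(4),np.median(X[m][k,1]).round(4))
    print('slope',np.polyfit(zz,x,1))
E
```

```text
scene 156
0.07 17 0.0043 -0.0045
0.08 23 0.0045 -0.004
0.09 20 0.0029 -0.0032
0.1 23 0.003 -0.0038
0.11 19 0.0026 -0.0029
0.12 22 0.003 -0.003
0.13 19 0.0029 -0.0012
0.14 13 0.003 -0.0027
slope [-0.01033924  0.00378773]
side 175
0.07 22 -0.0051 -0.0046
0.08 24 -0.0054 -0.0049
0.09 23 -0.0042 -0.0043
0.1 25 -0.0046 -0.0053
0.11 23 -0.0054 -0.0046
0.12 18 -0.006 -0.0046
0.13 21 -0.0067 -0.0041
0.14 19 -0.0061 -0.0047
slope [-0.03203351 -0.00115858]
```

{"method": "jog_arm", "body": {"motion": [[-1,-2.5,0,-2,0],[-1,0,0,0,0],[-1,0,0,0,0],[-1,0,0,0,0],[-1,0,0,0,0],[-1,0,0,0,0]]}}

```text
time: 11.42
tool_pos: [0.6417, 0.1079, 0.1535]
tcp_rot: [0.116, -3.136, 0.001]
wrist_force: [-3.9, -3.3, 6.6]
width: 0.349
grip_force: 51.3
```

```bash
python3 - <<'E'
from h import *
ax=np.array([.6399,.1074]);c,s_=np.cos(.0707),np.sin(.0707)
for n in('scene','side'):
  for t in range(2):
    p,d,P,o,ray=cam(n)
    X=(P[...,:2]-ax)@np.array([[c,-s_],[s_,c]])
    m=(abs(X[...,0])<.02)&(abs(X[...,1])<.015)&(P[...,2]>.07)&(P[...,2]<.15)
    print(n,'slope',np.polyfit(P[m][:,2],X[m][:,0],1))
    r=P[(abs(P[...,0]-.648)<.04)&(abs(P[...,1]+.001)<.008)&(P[...,2]>.155)&(P[...,2]<.18)]; print('bar',np.median(r[:,2]))
s=bot.read_state();print(s['tool_pos'],s['wrist_force'],s['grip_force'])
E
```

```text
scene slope [0.00062772 0.00299696]
bar 0.16652532802807102
scene slope [0.00677433 0.0023836 ]
bar 0.1664923533704975
side slope [-0.01334761 -0.00275304]
bar 0.16535865560418167
side slope [-0.01608804 -0.00228661]
bar 0.16533524170373837
[0.64173456 0.10792933 0.15349522] [-3.53381435 -2.94595053  5.6784095 ] 51.31519854068756
```

{"method": "jog_arm", "body": {"motion": [[-1,-1,0,-1,0],[-1,0,0,0,0],[-1,0,0,0,0],[-1,0,0,0,0],[-1,0,0,0,0]]}}

```text
time: 12.03
tool_pos: [0.6425, 0.108, 0.1536]
tcp_rot: [0.116, -3.136, 0.001]
wrist_force: [-3.5, -3.0, 3.7]
width: 0.342
grip_force: 51.2
```

```bash
python3 -c "
from workcell import bot
s=bot.read_state();print(s['tool_pos'],s['wrist_force'],s['grip_force']);print(bot.finish_job())"
```

```text
[0.64245804 0.10796216 0.15362231] [-3.46807974 -3.04048442  3.68507866] 51.151211857795715
the job is handed in; nothing more can be done
None
```

The job is handed in at about 12 s: the knob is turned about 91.5° with the dog clear of the flange, the lever stands upright (within about 0.02 rad by camera) with the rest's bar top at about 166 mm, and the gripper still holds the red ball.

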